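# Find the meal tub lid that rocks and press it home

## Task

One of the four meal tubs in the pan has a lid that is not pressed home: press each lid lightly near one of its short edges until you find the one that rocks, then press that lid down in the middle until it is fully home, and finish with the fingers still pressing on it to hold it down. Only press with the fingertips: do not lift any lid, do not crush the tubs, and leave the sauce cups and the tumbler where they stand.

Things in the scene. Friction and masses are not known exactly. Their poses are not given: they have to be found in the camera images.
- pan: Aluminium sheet pan, 330 x 380 mm, rim 24 mm high, with a dark non-slip mat inside whose top is 16 mm above the table; fixed. Origin: centre of its underside; z up. The four tubs stand in two rows of two, 124 mm apart along the pan's x and 170 mm apart along its y; the two sauce cups stand in the strip along its +x edge.
- tub_a: One of four identical black meal tubs with cream lids, fixed in the pan; the places are swapped at random. Origin: centre of its underside, sunk in the mat by up to 6 mm more or less from tub to tub; x along the short side (lid 114 mm), y along the long side (lid 160 mm), z up. Flat lid top: 56 mm above the origin, 62 mm on the one tub whose lid is not home (level too, its skirt hides the gap).
- tub_b: One of four identical black meal tubs with cream lids, fixed in the pan; the places are swapped at random. Origin: centre of its underside, sunk in the mat by up to 6 mm more or less from tub to tub; x along the short side (lid 114 mm), y along the long side (lid 160 mm), z up. Flat lid top: 56 mm above the origin, 62 mm on the one tub whose lid is not home (level too, its skirt hides the gap).
- tub_c: One of four identical black meal tubs with cream lids, fixed in the pan; the places are swapped at random. Origin: centre of its underside, sunk in the mat by up to 6 mm more or less from tub to tub; x along the short side (lid 114 mm), y along the long side (lid 160 mm), z up. Flat lid top: 56 mm above the origin, 62 mm on the one tub whose lid is not home (level too, its skirt hides the gap).
- tub_d: One of four identical black meal tubs with cream lids, fixed in the pan; the places are swapped at random. Origin: centre of its underside, sunk in the mat by up to 6 mm more or less from tub to tub; x along the short side (lid 114 mm), y along the long side (lid 160 mm), z up. Flat lid top: 56 mm above the origin, 62 mm on the one tub whose lid is not home (level too, its skirt hides the gap).
- lid_a (a joint): How far the lid of tub_a has gone down from where it was found, in m (negative: lifted). 0 at the start for every lid, home or not. The loose lid slides down, and stays, when pressed in the middle with 9 N or more, and is home at 0.006; a lid already home stays within 0.001 of 0. Pressing with 20 N does no harm, over 45 N crushes a tub.
- rock_a (a joint): Rocking of the lid of tub_a about the tub's x axis, in rad: 0 level, positive when its +y edge is up. Pressed near a short edge (60 mm from the middle along y) with 3 N, the loose lid rocks to about 0.08, going down some 4.5 mm there; a light spring levels it when let go. A lid that is home does not rock (below 0.01).
- lid_b (a joint): How far the lid of tub_b has gone down from where it was found, in m (negative: lifted). 0 at the start for every lid, home or not. The loose lid slides down, and stays, when pressed in the middle with 9 N or more, and is home at 0.006; a lid already home stays within 0.001 of 0. Pressing with 20 N does no harm, over 45 N crushes a tub.
- rock_b (a joint): Rocking of the lid of tub_b about the tub's x axis, in rad: 0 level, positive when its +y edge is up. Pressed near a short edge (60 mm from the middle along y) with 3 N, the loose lid rocks to about 0.08, going down some 4.5 mm there; a light spring levels it when let go. A lid that is home does not rock (below 0.01).
- lid_c (a joint): How far the lid of tub_c has gone down from where it was found, in m (negative: lifted). 0 at the start for every lid, home or not. The loose lid slides down, and stays, when pressed in the middle with 9 N or more, and is home at 0.006; a lid already home stays within 0.001 of 0. Pressing with 20 N does no harm, over 45 N crushes a tub.
- rock_c (a joint): Rocking of the lid of tub_c about the tub's x axis, in rad: 0 level, positive when its +y edge is up. Pressed near a short edge (60 mm from the middle along y) with 3 N, the loose lid rocks to about 0.08, going down some 4.5 mm there; a light spring levels it when let go. A lid that is home does not rock (below 0.01).
- lid_d (a joint): How far the lid of tub_d has gone down from where it was found, in m (negative: lifted). 0 at the start for every lid, home or not. The loose lid slides down, and stays, when pressed in the middle with 9 N or more, and is home at 0.006; a lid already home stays within 0.001 of 0. Pressing with 20 N does no harm, over 45 N crushes a tub.
- rock_d (a joint): Rocking of the lid of tub_d about the tub's x axis, in rad: 0 level, positive when its +y edge is up. Pressed near a short edge (60 mm from the middle along y) with 3 N, the loose lid rocks to about 0.08, going down some 4.5 mm there; a light spring levels it when let go. A lid that is home does not rock (below 0.01).
- sauce_orange: Loose round sauce cup, orange, with lid, 56 mm across, 34 mm high, standing on the pan's mat. Bystander. Origin: centre of its underside.
- sauce_cream: Loose round sauce cup, cream-coloured, with lid, 56 mm across, 34 mm high, standing on the pan's mat. Bystander. Origin: centre of its underside.
- tumbler: Loose blue drinking tumbler with a black lid, 72 mm across, 145 mm high, standing on the table left of the pan. Bystander. Origin: centre of its underside.

How it is judged (in metres and radians):
On the way:
1. the loose lid is found: pressed near an edge, it rocks (by more than 0.03 rad) before it has been pushed home (((value of joint lid_a below 0.004 m and (value of joint rock_a above 0.03 rad or value of joint rock_a below -0.03 rad)) or (value of joint lid_b below 0.004 m and (value of joint rock_b above 0.03 rad or value of joint rock_b below -0.03 rad)) or (value of joint lid_c below 0.004 m and (value of joint rock_c above 0.03 rad or value of joint rock_c below -0.03 rad)) or (value of joint lid_d below 0.004 m and (value of joint rock_d above 0.03 rad or value of joint rock_d below -0.03 rad)))), for 0.05 s.
At the end, for the whole second after the job is handed in: The lid that was loose is home (at least 4.5 of its 6 mm down, level within 0.025 rad) and the fingers still press on that tub's lid with more than 1 N; the sauce cups and the tumbler stand upright within 20 mm of where they were (((value of joint lid_a above 0.0045 m and value of joint rock_a between -0.025 and 0.025 rad and contact force between the fingers and tub_a above 1 N) or (value of joint lid_b above 0.0045 m and value of joint rock_b between -0.025 and 0.025 rad and contact force between the fingers and tub_b above 1 N) or (value of joint lid_c above 0.0045 m and value of joint rock_c between -0.025 and 0.025 rad and contact force between the fingers and tub_c above 1 N) or (value of joint lid_d above 0.0045 m and value of joint rock_d between -0.025 and 0.025 rad and contact force between the fingers and tub_d above 1 N)) and distance of each of sauce_orange, sauce_cream, tumbler from where it was at the start of the episode below 0.02 m and angle between each of sauce_orange, sauce_cream, tumbler's own z axis and vertical below 0.2 rad); the arm keeps its last pose, push and grip.
It fails at once if a lid is lifted by more than 4 mm (value of joint any of lid_a, lid_b, lid_c, lid_d below -0.004 m).
It fails at once if a tub is crushed: the robot presses on it with more than 45 N (contact force between any of the arm, the fingers and tub_a above 45 N or contact force between any of the arm, the fingers and tub_b above 45 N or contact force between any of the arm, the fingers and tub_c above 45 N or contact force between any of the arm, the fingers and tub_d above 45 N).
It fails at once if a sauce cup or the tumbler is moved by more than 20 mm, lifted or tipped (distance of any of sauce_orange, sauce_cream, tumbler from where it was at the start of the episode above 0.02 m or angle between any of sauce_orange, sauce_cream, tumbler's own z axis and vertical above 0.3 rad).
It also fails if it takes over 51 s, if anything falls off the work surface, if the arm or the gripper's body presses on something with over 40 N, if the wrist force passes 120 N, or if a joint passes its speed limit or range.

## Robot

A 6-joint arm with a two-finger parallel gripper is mounted at the origin on the work surface. World frame = base frame: x ahead of the robot, y to its left, z up, the work surface at z = 0. Lengths are in m, angles in degrees, forces in N, time in s.
With the tool pointing down it reaches from about 0.4 to 0.825 m from the base axis. Payload 7 kg.
Tool frame: the origin (TCP) lies at the centre of the arm's flange, where the gripper is bolted on; the fingertips stand env.tips_ahead ahead of it and the grasp point (between the pads) lies 159 mm ahead of it (env.tips_ahead is the distance from the TCP to the fingertips, in m); z points along the fingers, x is the direction in which the jaws open and shut, and the axes are right-handed (so a half turn about z gives the same grasp; the last joint's range is limited). The gripper opens to 88 mm and grips with 3 to 60 N. Pads are 19 mm wide; open, the fingers measure 130 mm over their backs; the gripper's body (78 mm by 193 mm) begins 47 mm behind the grasp point.
Start: joints at [82.97, 20.546, 0.682, 0, -70.136, -16.507], TCP at [0.27, 0.619, 0.405] pointing down, gripper open.
Joint ranges: [-176.03, 176.03], [-82.01, 121.73], [-58.28, 71.71], [-173.87, 95.51], [-174.79, -0.11], [-173.66, 173.66]. Speed limits (degrees/s): [136.94, 136.94, 172.46, 180, 180, 180].

## Interface

Orientations are given as a 3x3 rotation matrix whose columns are the frame's x, y, z axes.
In Python, from rig import env gives the robot as it stands.
- The arm moves only by the tool play_rows, never from a script. Its argument "rows" is one flat list of numbers, 5 for each row, row after row: the shift along the world's x, y, z in mm, then the turn about the world's z in degrees, then the finger opening in mm, from 0 to 87.6. A call has exactly 8 rows; each row shifts and turns the commanded pose from where the row before left it; what a row does not reach is not made up. A row lasts 1/8 s, in which the tool goes at most 62.5 mm and 10.7 degrees, less where a joint would pass 70% of its speed; a pose out of reach is approached as far as the arm can. A call with a gripper value outside its range is refused whole. The fingers move at their own pace and stop on an object; "grip_force" is the grip in N (left out, the last holds). Time passes only in rows, so rows that do not move let the fingers close, or fill a call up. It gives the time, the measured TCP pose, the force and the opening at its end, in the units of the state.
- env.read_state(): the state, without advancing time (a new reading comes with each control period).
- env.camera(name): name is "scene" or "top" or "wrist"; returns a dict with "img" (400x640x3 uint8, red, green, blue), "vertical_fov" (degrees; the focal length in pixels is half the picture's height over the tangent of half this angle, whatever the lens; pixels are square), "cx", "cy" (the principal point, pixels), "R" (3x3) and "t" (3): a world point X has camera coordinates R X + t. Camera axes: x right, y down, z forward; pixel columns grow to the right and rows downward; lengths in m; the calibration is good to about 2 mm. The wrist camera is an equidistant fisheye: a pixel r from the principal point sees the ray r / f radians off the axis. A picture is of the moment at which its call begins. There is no depth.
- env.close_job(): hands the job in, once; it reports no verdict.
The state is a dict: "t": time; "qpos": joint angles; "qvel": joint speeds; "tau": joint torques, N m; "eef_pos": TCP position; "eef_rot": TCP orientation; "force": force on the tool from outside, world axes, zero at the start; "ft_torque": the same for the moment, N m; "gripper_width": finger opening in m.
Only numpy, scipy, OpenCV 4.12 (cv2) and the standard library are available. Lean on these libraries where they do the work, as an engineer would, in place of code of your own. Each camera call takes 0.05 s, during which the arm holds its last target.

## Working session

There is one attempt and no reset: what is moved stays moved. The work goes in short steps, Python scripts to look and compute and a tool call to move; the robot and the scene stay as the last step left them, time stands still between calls to the robot, and variables do not carry over. Pictures are saved under pics/ and viewed, and the job is handed in when it is done.

Besides the shell and the picture viewer there is one more tool, called as name(argument=value, ...) on one line, values as JSON. play_rows: Moves the arm, as the interface text tells. Its arguments: {"type":"object","properties":{"rows":{"type":"array","items":{"type":"number"}},"grip_force":{"type":"number"}},"required":["rows"]}

```bash
ls; mkdir -p pics; python3 - <<'E'
from rig import env
import cv2,numpy as np
print(env.tips_ahead)
s=env.read_state()
for k,v in s.items(): print(k,np.round(v,4).tolist())
for n in ["scene","top"]:
    c=env.camera(n); cv2.imwrite(f"pics/{n}0.png",c["img"][:,:,::-1])
    print(n,c["vertical_fov"],c["cx"],c["cy"],np.round(c["R"],4).tolist(),np.round(c["t"],4).tolist())
E
```

```text
pics
0.1781
t 0.0
qpos [82.9713, 20.592, 0.6354, -0.0194, -70.1357, -16.5081]
qvel [-0.037, -0.0622, -0.0497, -0.0601, -0.0355, 0.0692]
tau [0.0006, -58.2716, 29.3058, 6.997, 0.0072, -0.0001]
eef_pos [0.2695, 0.6187, 0.4037]
eef_rot [[-0.3994, -0.9168, -0.0005], [-0.9168, 0.3994, -0.0016], [0.0016, -0.0002, -1.0]]
force [-0.2963, -0.0422, 0.369]
ft_torque [-0.016, 0.0136, -0.0331]
gripper_width 0.0877
scene 52.880522681778054 321.3957943448842 202.60486916690283 [[-0.6842, 0.7292, -0.0101], [0.5272, 0.4851, -0.6976], [-0.5038, -0.4827, -0.7164]] [0.3064, -0.3334, 1.3258]
top 43.720253614853846 319.3560171628353 205.1845394963553 [[0.0227, -0.9997, 0.0051], [-0.986, -0.0233, -0.1652], [0.1652, -0.0013, -0.9863]] [0.1514, 0.6105, 1.0702]
```

View pics/scene0.png

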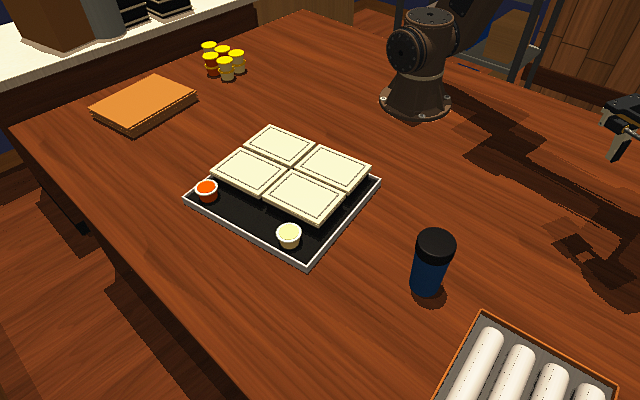

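View pics/top0.png

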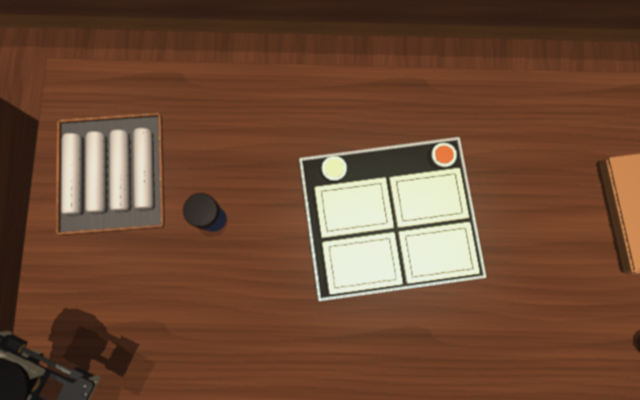

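The top view shows four cream lids centred near (355,208), (430,197), (362,263) and (440,252). The sauce cups are at (334,168) and (444,154), and the tumbler is at about (201,210). Next I'll turn these into positions.

```bash
cat > h.py <<'E'
import numpy as np,cv2
def ray(c,u,v,z):
    f=200/np.tan(np.radians(c["vertical_fov"]/2))
    R=np.array(c["R"]);t=np.array(c["t"])
    d=R.T@np.array([(u-c["cx"])/f,(v-c["cy"])/f,1]);o=-R.T@t
    return o+d*(z-o[2])/d[2]
E
python3 - <<'E'
from rig import env
from h import *
c=env.camera("top");im=c["img"].astype(int)
m=((im.min(2)>150)).astype(np.uint8)
m=cv2.morphologyEx(m,cv2.MORPH_CLOSE,np.ones((3,3)))
m=cv2.morphologyEx(m,cv2.MORPH_OPEN,np.ones((5,5)))
n,l,st,ce=cv2.connectedComponentsWithStats(m)
for i in range(1,n):
    if st[i,4]<200: continue
    print(st[i].tolist(),ce[i].round(1))
    if 1500<st[i,4]<7000 and st[i,0]>280:
        cn=max(cv2.findContours((l==i).astype(np.uint8),0,1)[0],key=cv2.contourArea)
        b=cv2.boxPoints(cv2.minAreaRect(cn))
        P=np.array([ray(c,*p,0.072) for p in b]);
        print("  ctr",P.mean(0).round(4),"sides",np.linalg.norm(np.diff(P,axis=0),axis=1).round(4),"ang",[np.degrees(np.arctan2(*(P[k+1]-P[k])[1::-1])).round(1) for k in range(2)])
for n_,p,z in [("tumb",(201,210),.145),("cream",(334,167),.05),("or",(444,154),.05)]: print(n_,ray(c,*p,z).round(3))
E
```

```text
[135, 129, 14, 78, 1058] [141.3 168.1]
[111, 130, 14, 79, 1074] [117.4 169.5]
[86, 132, 15, 79, 1117] [ 93.1 171.4]
[62, 134, 15, 79, 1104] [ 69.  172.9]
[322, 154, 24, 26, 498] [333.7 166.7]
[391, 169, 77, 58, 3546] [428.7 197.3]
  ctr [ 0.6276 -0.0764  0.072 ] sides [0.1618 0.1128 0.1591] ang [np.float64(-80.7), np.float64(-173.7)]
[316, 178, 77, 59, 3626] [353.6 207.1]
  ctr [0.6015 0.0894 0.072 ] sides [0.1606 0.1134 0.1579] ang [np.float64(-80.7), np.float64(-172.3)]
[400, 223, 79, 60, 3772] [438.4 252.3]
  ctr [ 0.5067 -0.0963  0.072 ] sides [0.1619 0.1132 0.1592] ang [np.float64(-80.5), np.float64(-173.5)]
[323, 233, 79, 61, 3836] [361.8 262.8]
  ctr [0.4798 0.0704 0.072 ] sides [0.1602 0.1133 0.1575] ang [np.float64(-80.5), np.float64(-172.0)]
tumb [0.575 0.408 0.145]
cream [0.696 0.134 0.05 ]
or [ 0.733 -0.117  0.05 ]
```

The four lids measure about 160 x 113 mm at a yaw of about 9°, which matches the given sizes. I'm moving to the far-left tub with the fingers closed.

play_rows(rows=[21, -37, 0, -4, 0, 21, -37, 0, -4, 0, 21, -37, 0, -4, 0, 21, -37, 0, -4, 0, 21, -37, 0, -4, 0, 21, -37, 0, -4, 0, 21, -37, 0, -4, 0, 21, -37, 0, -4, 0], grip_force=10)

```text
t: 1.15
eef_pos: [0.438, 0.3215, 0.4046]
eef_rot: [[-0.826, -0.564, -0.0], [-0.564, 0.826, -0.0], [0.0, 0.0, -1.0]]
force: [0.1, -0.4, -0.9]
gripper_width: 0.0134
```

play_rows(rows=[22, -37, -10, -4, 0, 22, -37, -10, -4, 0, 22, -37, -10, -4, 0, 22, -37, -10, -4, 0, 22, -37, -15, -4, 0, 22, -37, -15, -4, 0, 22, -37, -20, -2, 0, 18, -34, -20, 0, 0])

```text
t: 2.15
eef_pos: [0.6102, 0.0284, 0.2939]
eef_rot: [[-0.989, -0.146, -0.0], [-0.146, 0.989, -0.0], [0.0, 0.0, -1.0]]
force: [1.5, 0.6, 0.0]
gripper_width: 0.0003
```

play_rows(rows=[0, 2, -6, 0, 0, 0, 0, -6, 0, 0, 0, 0, -6, 0, 0, 0, 0, -4, 0, 0, 0, 0, -2, 0, 0, 0, 0, -1, 0, 0, 0, 0, 0, 0, 0, 0, 0, 0, 0, 0])

```text
t: 3.15
eef_pos: [0.6096, 0.0318, 0.2698]
eef_rot: [[-0.989, -0.147, 0.0], [-0.147, 0.989, 0.0], [-0.0, 0.0, -1.0]]
force: [0.3, 0.7, 0.5]
gripper_width: 0.0003
```

```bash
python3 - <<'E'
from rig import env
import cv2,numpy as np
a=env.camera("top")["img"][100:320,270:510];b=env.camera("scene")["img"][100:290,170:400]
cv2.imwrite("pics/c1.png",np.hstack([cv2.resize(a,(400,367)),cv2.resize(b,(400,367))])[:,:,::-1])
s=env.read_state();print(s["eef_pos"],s["force"],s["ft_torque"])
E
```

```text
[0.60960121 0.03178801 0.26979885] [ 0.55178479 -1.07552387  0.86915142] [ 0.0728824   0.03955455 -0.03106286]
```

View pics/c1.png

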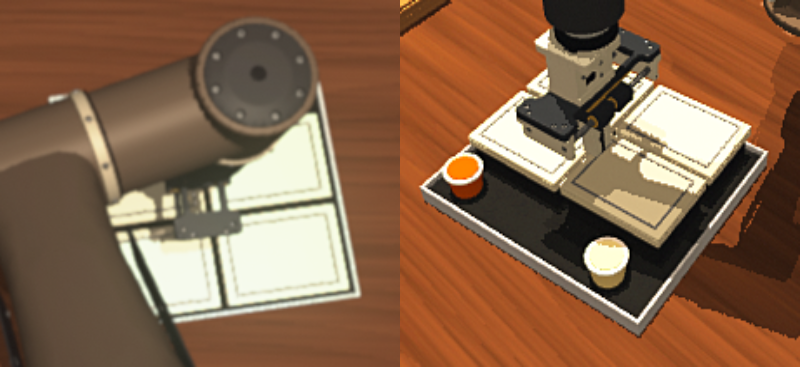

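The tool is about 8 mm above the far-left lid's inner short edge, in the right place. Lowering in small steps.

play_rows(rows=[0, 0, -2, 0, 0, 0, 0, -2, 0, 0, 0, 0, -1, 0, 0, 0, 0, -1, 0, 0, 0, 0, -1, 0, 0, 0, 0, -1, 0, 0, 0, 0, 0, 0, 0, 0, 0, 0, 0, 0])

```text
t: 4.25
eef_pos: [0.6096, 0.0318, 0.2617]
eef_rot: [[-0.989, -0.147, -0.0], [-0.147, 0.989, 0.0], [0.0, 0.0, -1.0]]
force: [0.2, 0.9, 0.5]
gripper_width: 0.0002
```

play_rows(rows=[0, 0, -1, 0, 0, 0, 0, 0, 0, 0, 0, 0, -1, 0, 0, 0, 0, 0, 0, 0, 0, 0, -1, 0, 0, 0, 0, 0, 0, 0, 0, 0, 0, 0, 0, 0, 0, 0, 0, 0])

```text
t: 5.25
eef_pos: [0.6096, 0.0318, 0.2587]
eef_rot: [[-0.989, -0.147, 0.0], [-0.147, 0.989, 0.0], [-0.0, -0.0, -1.0]]
force: [0.9, -1.5, -0.1]
gripper_width: 0.0004
```

play_rows(rows=[0, 0, -1, 0, 0, 0, 0, 0, 0, 0, 0, 0, -1, 0, 0, 0, 0, 0, 0, 0, 0, 0, -1, 0, 0, 0, 0, 0, 0, 0, 0, 0, 0, 0, 0, 0, 0, 0, 0, 0])

```text
t: 6.25
eef_pos: [0.6096, 0.0318, 0.2557]
eef_rot: [[-0.989, -0.147, 0.0], [-0.147, 0.989, 0.0], [-0.0, 0.0, -1.0]]
force: [0.3, 0.4, -0.2]
gripper_width: 0.0002
```

play_rows(rows=[0, 0, -1, 0, 0, 0, 0, 0, 0, 0, 0, 0, -1, 0, 0, 0, 0, 0, 0, 0, 0, 0, 0, 0, 0, 0, 0, 0, 0, 0, 0, 0, 0, 0, 0, 0, 0, 0, 0, 0])

```text
t: 7.25
eef_pos: [0.6096, 0.0318, 0.2537]
eef_rot: [[-0.989, -0.147, -0.0], [-0.147, 0.989, 0.0], [0.0, 0.0, -1.0]]
force: [-0.1, 0.3, -0.3]
gripper_width: 0.0005
```

play_rows(rows=[0, 0, -1, 0, 0, 0, 0, 0, 0, 0, 0, 0, -1, 0, 0, 0, 0, 0, 0, 0, 0, 0, 0, 0, 0, 0, 0, 0, 0, 0, 0, 0, 0, 0, 0, 0, 0, 0, 0, 0])

```text
t: 8.25
eef_pos: [0.6096, 0.0318, 0.2517]
eef_rot: [[-0.989, -0.147, 0.0], [-0.147, 0.989, 0.0], [-0.0, 0.0, -1.0]]
force: [-0.1, 0.5, 0.9]
gripper_width: 0.0003
```

```bash
python3 - <<'E'
from rig import env
import cv2,numpy as np
c=env.camera("wrist")
cv2.imwrite("pics/w1.png",c["img"][:,:,::-1])
s=env.read_state();print(s["eef_pos"],s["force"],s["ft_torque"])
E
```

```text
[0.6095648  0.03181166 0.25166386] [-1.16217348 -0.22979009  0.48829548] [ 0.06244417 -0.03220417  0.03090866]
```

View pics/w1.png

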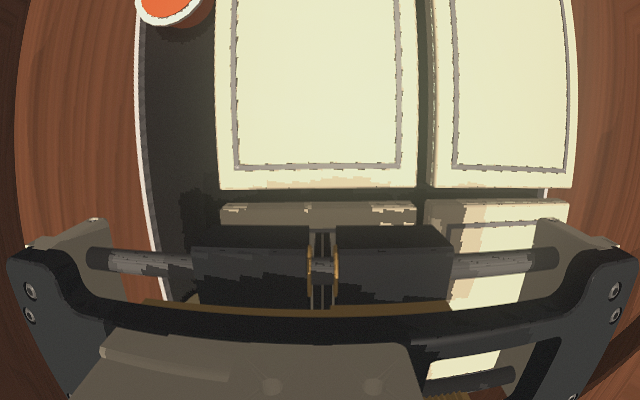

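The wrist view shows the gap between the rows at image row 190 and the closed jaws at x≈320, but the jaws hide the tips. There's no contact yet, with the tip at z≈73.6 mm, so I'm lowering further.

play_rows(rows=[0, 0, -1, 0, 0, 0, 0, 0, 0, 0, 0, 0, -1, 0, 0, 0, 0, 0, 0, 0, 0, 0, 0, 0, 0, 0, 0, 0, 0, 0, 0, 0, 0, 0, 0, 0, 0, 0, 0, 0])

```text
t: 9.3
eef_pos: [0.6096, 0.0318, 0.2497]
eef_rot: [[-0.989, -0.147, 0.0], [-0.147, 0.989, -0.0], [-0.0, -0.0, -1.0]]
force: [0.3, 0.8, -0.4]
gripper_width: 0.0004
```

play_rows(rows=[0, 0, -1, 0, 0, 0, 0, 0, 0, 0, 0, 0, 0, 0, 0, 0, 0, 0, 0, 0, 0, 0, 0, 0, 0, 0, 0, 0, 0, 0, 0, 0, 0, 0, 0, 0, 0, 0, 0, 0])

```text
t: 10.3
eef_pos: [0.6096, 0.0318, 0.2487]
eef_rot: [[-0.989, -0.147, 0.0], [-0.147, 0.989, -0.0], [-0.0, -0.0, -1.0]]
force: [0.6, 0.2, -0.5]
gripper_width: 0.0003
```

play_rows(rows=[0, 0, -1, 0, 0, 0, 0, 0, 0, 0, 0, 0, -1, 0, 0, 0, 0, 0, 0, 0, 0, 0, 0, 0, 0, 0, 0, 0, 0, 0, 0, 0, 0, 0, 0, 0, 0, 0, 0, 0])

```text
t: 11.3
eef_pos: [0.6096, 0.0318, 0.2467]
eef_rot: [[-0.989, -0.147, 0.0], [-0.147, 0.989, 0.0], [-0.0, 0.0, -1.0]]
force: [0.4, -0.9, 0.1]
gripper_width: 0.0003
```

play_rows(rows=[0, 0, -1, 0, 0, 0, 0, 0, 0, 0, 0, 0, -1, 0, 0, 0, 0, 0, 0, 0, 0, 0, 0, 0, 0, 0, 0, 0, 0, 0, 0, 0, 0, 0, 0, 0, 0, 0, 0, 0])

```text
t: 12.3
eef_pos: [0.6096, 0.0318, 0.2447]
eef_rot: [[-0.989, -0.147, 0.0], [-0.147, 0.989, -0.0], [-0.0, -0.0, -1.0]]
force: [-0.3, -1.1, 1.0]
gripper_width: 0.0003
```

```bash
python3 - <<'E'
from rig import env
import cv2,numpy as np
F=[]
for i in range(3):
    c=env.camera("scene");s=env.read_state();F.append(np.r_[s["force"],s["ft_torque"]])
print(np.round(F,2))
b=c["img"][110:240,200:390]
cv2.imwrite("pics/c2.png",cv2.resize(b,None,fx=4,fy=4,interpolation=cv2.INTER_CUBIC)[:,:,::-1])
E
```

```text
[[ 0.49 -1.53  2.43 -0.55 -0.12  0.03]
 [ 0.54 -1.27  2.1  -0.48 -0.15 -0.01]
 [ 0.58 -1.75  2.29 -0.53 -0.16  0.02]]
```

View pics/c2.png

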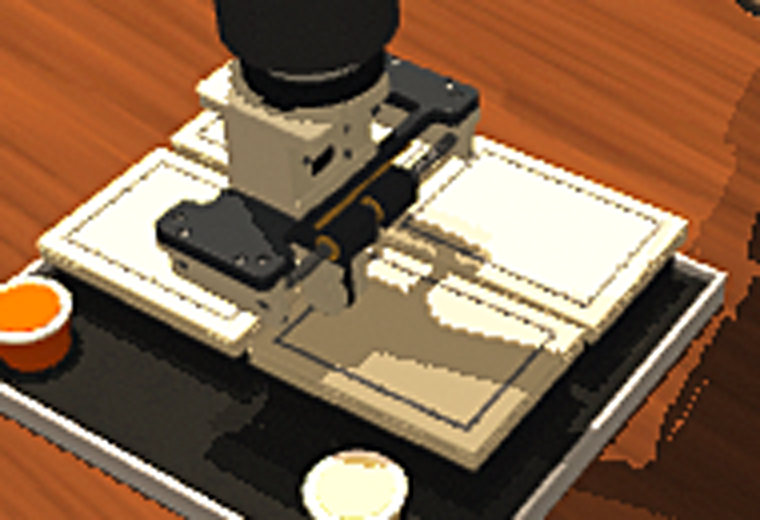

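The scene view shows the closed fingertips on the lid edge at about (345,290) in the zoom. Fz≈2.3 N, so the tips are touching. One more 1 mm step will show how stiff it is.

play_rows(rows=[0, 0, -1, 0, 0, 0, 0, 0, 0, 0, 0, 0, 0, 0, 0, 0, 0, 0, 0, 0, 0, 0, 0, 0, 0, 0, 0, 0, 0, 0, 0, 0, 0, 0, 0, 0, 0, 0, 0, 0])

```text
t: 13.45
eef_pos: [0.6096, 0.0318, 0.2437]
eef_rot: [[-0.989, -0.147, 0.0], [-0.147, 0.989, 0.0], [-0.0, 0.0, -1.0]]
force: [0.9, -2.0, 2.4]
gripper_width: 0.0005
```

```bash
cat > f.py <<'E'
from rig import env
import numpy as np
F=[]
for i in range(3):
    c=env.camera("scene");s=env.read_state();F.append(np.r_[s["force"],s["ft_torque"]])
print(np.mean(F,0).round(2),np.round(s["eef_pos"],4),s["t"])
E
python3 f.py
```

```text
[ 0.42 -2.64  2.89 -0.74 -0.19 -0.01] [0.6096 0.0318 0.2436] 13.6
```

A 1 mm step added only about 0.6 N, against the given loose-lid figure of about 0.67 N/mm, so this lid is yielding as a rocking lid would. I'll check the picture: its +y edge should stand higher than at the start.

```bash
python3 - <<'E'
from rig import env
from h import *
c=env.camera("scene");cv2.imwrite("pics/scene_r.png",c["img"][:,:,::-1])
a=cv2.imread("pics/scene0.png");b=c["img"][:,:,::-1]
A=a[165:235,250:350];B=b[165:235,250:350]
cv2.imwrite("pics/c3.png",np.hstack([cv2.resize(x,(400,280),interpolation=cv2.INTER_NEAREST) for x in(A,B)]))
y=98.9;Y=np.array([np.cos(np.radians(y)),np.sin(np.radians(y))]);X=np.array([Y[1],-Y[0]])
ct=np.array([.6015,.0894]);R=np.array(c["R"]);t=np.array(c["t"]);f=200/np.tan(np.radians(c["vertical_fov"]/2))
for z in(.072,.0765):
  for sx in(1,-1):
    p=R@np.r_[ct+80*Y*1e-3+sx*.057*X,z]+t;print(z,sx,(p[:2]/p[2]*f+[c["cx"],c["cy"]]).round(1))
E
```

```text
0.072 1 [318.3 222.5]
0.072 -1 [346.3 191.7]
0.0765 1 [318.2 221.1]
0.0765 -1 [346.4 190.3]
```

View pics/c3.png

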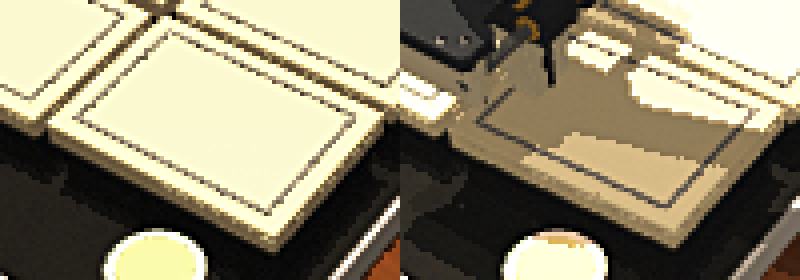

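Pressing tilts the lid as expected. Compared with the start picture, the line corners at the +y edge moved up about 1 px (zoom (270,212)→(272,208) and (355,118)→(355,113)), while the pressed-side corner moved down about 1.5 px. The far-left lid is therefore the loose one, rocking about 0.07 rad. Now I'll go to its middle.

play_rows(rows=[0, 0, 4, 0, 0, 0, 0, 5, 0, 0, 0, 0, 5, 0, 0, -4, 29, 0, 0, 0, -4, 29, 0, 0, 0, 0, 0, -4, 0, 0, 0, 0, -3, 0, 0, 0, 0, 0, 0, 0])

```text
t: 14.65
eef_pos: [0.6014, 0.0892, 0.2503]
eef_rot: [[-0.989, -0.147, -0.001], [-0.147, 0.989, -0.0], [0.001, -0.0, -1.0]]
force: [0.5, -0.4, 0.4]
gripper_width: 0.0005
```

```bash
python3 f.py
```

```text
[-0.15  0.24 -0.11  0.05 -0.07 -0.02] [0.6017 0.0893 0.2507] 14.8
```

play_rows(rows=[0, 0, -1, 0, 0, 0, 0, 0, 0, 0, 0, 0, -1, 0, 0, 0, 0, 0, 0, 0, 0, 0, -1, 0, 0, 0, 0, 0, 0, 0, 0, 0, 0, 0, 0, 0, 0, 0, 0, 0])

```text
t: 15.8
eef_pos: [0.6015, 0.0898, 0.2477]
eef_rot: [[-0.989, -0.147, 0.0], [-0.147, 0.989, -0.0], [-0.0, -0.0, -1.0]]
force: [0.1, -0.7, -1.1]
gripper_width: 0.0003
```

play_rows(rows=[0, 0, -1, 0, 0, 0, 0, 0, 0, 0, 0, 0, 0, 0, 0, 0, 0, 0, 0, 0, 0, 0, 0, 0, 0, 0, 0, 0, 0, 0, 0, 0, 0, 0, 0, 0, 0, 0, 0, 0])

```text
t: 16.8
eef_pos: [0.6016, 0.0898, 0.2468]
eef_rot: [[-0.989, -0.147, 0.0], [-0.147, 0.989, 0.0], [-0.0, 0.0, -1.0]]
force: [-0.1, 0.3, 2.5]
gripper_width: 0.0006
```

```bash
python3 f.py
```

```text
[-0.71 -0.57  3.9   0.15  0.15 -0.02] [0.6016 0.0898 0.2468] 16.95
```

play_rows(rows=[0, 0, -1, 0, 0, 0, 0, 0, 0, 0, 0, 0, 0, 0, 0, 0, 0, 0, 0, 0, 0, 0, 0, 0, 0, 0, 0, 0, 0, 0, 0, 0, 0, 0, 0, 0, 0, 0, 0, 0])

```text
t: 17.95
eef_pos: [0.6016, 0.0898, 0.246]
eef_rot: [[-0.989, -0.147, 0.0], [-0.147, 0.989, 0.0], [-0.0, -0.0, -1.0]]
force: [-1.7, 0.8, 5.6]
gripper_width: 0.0003
```

```bash
python3 f.py
```

```text
[-1.68  0.18  5.53  0.15  0.52 -0.02] [0.6016 0.0898 0.246 ] 18.1
```

play_rows(rows=[0, 0, -1, 0, 0, 0, 0, 0, 0, 0, 0, 0, -1, 0, 0, 0, 0, 0, 0, 0, 0, 0, 0, 0, 0, 0, 0, 0, 0, 0, 0, 0, 0, 0, 0, 0, 0, 0, 0, 0])

```text
t: 19.1
eef_pos: [0.6016, 0.0898, 0.2441]
eef_rot: [[-0.989, -0.147, 0.0], [-0.147, 0.989, 0.0], [-0.0, -0.0, -1.0]]
force: [-1.9, -1.2, 6.8]
gripper_width: 0.0005
```

play_rows(rows=[0, 0, -1, 0, 0, 0, 0, 0, 0, 0, 0, 0, 0, 0, 0, 0, 0, 0, 0, 0, 0, 0, 0, 0, 0, 0, 0, 0, 0, 0, 0, 0, 0, 0, 0, 0, 0, 0, 0, 0])

```text
t: 20.1
eef_pos: [0.6016, 0.0898, 0.2431]
eef_rot: [[-0.989, -0.147, 0.0], [-0.147, 0.989, 0.0], [-0.0, -0.0, -1.0]]
force: [-1.2, 0.3, 6.2]
gripper_width: 0.0001
```

```bash
python3 f.py
```

```text
[-2.39  0.11  6.27  0.19  0.63 -0.  ] [0.6016 0.0898 0.2432] 20.25
```

The lid is sliding down at a steady 6 N or so.

play_rows(rows=[0, 0, -1, 0, 0, 0, 0, 0, 0, 0, 0, 0, 0, 0, 0, 0, 0, 0, 0, 0, 0, 0, 0, 0, 0, 0, 0, 0, 0, 0, 0, 0, 0, 0, 0, 0, 0, 0, 0, 0])

```text
t: 21.25
eef_pos: [0.6016, 0.0898, 0.2421]
eef_rot: [[-0.989, -0.147, 0.0], [-0.147, 0.989, -0.0], [-0.0, -0.0, -1.0]]
force: [-1.7, -0.1, 6.8]
gripper_width: 0.0001
```

play_rows(rows=[0, 0, -1, 0, 0, 0, 0, 0, 0, 0, 0, 0, 0, 0, 0, 0, 0, 0, 0, 0, 0, 0, 0, 0, 0, 0, 0, 0, 0, 0, 0, 0, 0, 0, 0, 0, 0, 0, 0, 0])

```text
t: 22.25
eef_pos: [0.6016, 0.0899, 0.2411]
eef_rot: [[-0.989, -0.147, 0.0], [-0.147, 0.989, 0.0], [-0.0, -0.0, -1.0]]
force: [-1.6, 0.7, 6.1]
gripper_width: 0.0006
```

```bash
python3 f.py
```

```text
[-1.73  0.36  6.6   0.16  0.61 -0.01] [0.6016 0.0899 0.2411] 22.4
```

play_rows(rows=[0, 0, -1, 0, 0, 0, 0, 0, 0, 0, 0, 0, 0, 0, 0, 0, 0, 0, 0, 0, 0, 0, 0, 0, 0, 0, 0, 0, 0, 0, 0, 0, 0, 0, 0, 0, 0, 0, 0, 0])

```text
t: 23.4
eef_pos: [0.6016, 0.0898, 0.2407]
eef_rot: [[-0.989, -0.148, 0.001], [-0.148, 0.989, 0.0], [-0.001, -0.0, -1.0]]
force: [-3.8, 0.2, 10.7]
gripper_width: 0.0006
```

```bash
python3 f.py
```

```text
[-3.830e+00  4.700e-01  1.102e+01  1.900e-01  1.370e+00 -1.000e-02] [0.6016 0.0899 0.2407] 23.55
```

play_rows(rows=[0, 0, -0.5, 0, 0, 0, 0, 0, 0, 0, 0, 0, 0, 0, 0, 0, 0, 0, 0, 0, 0, 0, 0, 0, 0, 0, 0, 0, 0, 0, 0, 0, 0, 0, 0, 0, 0, 0, 0, 0])

```text
t: 24.55
eef_pos: [0.6016, 0.0898, 0.2407]
eef_rot: [[-0.989, -0.148, 0.001], [-0.148, 0.989, 0.0], [-0.001, -0.0, -1.0]]
force: [-5.3, 0.1, 15.2]
gripper_width: 0.0002
```

```bash
python3 f.py; python3 - <<'E'
from rig import env
import cv2,numpy as np
a=cv2.imread("pics/scene0.png");b=env.camera("scene")["img"][:,:,::-1]
cv2.imwrite("pics/c4.png",np.hstack([cv2.resize(x[145:265,180:350],(400,282)) for x in(a,b)]))
E
```

```text
[-4.97e+00  8.00e-01  1.50e+01  2.20e-01  2.00e+00 -1.00e-02] [0.6015 0.0899 0.2407] 24.7
```

View pics/c4.png

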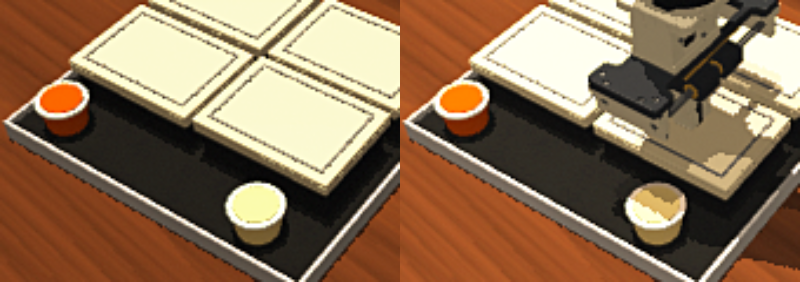

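The lid now sits about 2 px lower (front corner (325,193)→(723,198) in the zoom) and is level, and the cups haven't moved. The force rose to 15 N with no further travel, so the lid is on its stop. Handing in with the fingers still pressing.

```bash
python3 - <<'E'
from rig import env
s=env.read_state();print(s["t"],s["force"],s["eef_pos"])
env.close_job()
E
```

```text
24.75 [-6.45029332  1.04266322 15.32298265] [0.60155215 0.08985625 0.24072316]
the job is handed in; nothing more can be done
```

The loose lid was on the far-left tub. I pressed it home and handed the job in at 24.75 s with the closed fingertips still holding it down at about 15 N.

- **Finding it:** The first lid I pressed, near its inner short edge, turned out to be the loose one, so I didn't test the other three. It gave way at about 0.6 N per mm, reaching 2.9 N, and the pictures showed its far edge rising. I estimate it rocked about 0.07 rad.
- **Pressing it home:** In the middle it slid down about 6.3 mm at 6–7 N. It then stopped, and the force rose from 11 to 15 N with no further travel.
- **Last checks:** In the last picture the lid looks level and lower than at the start, and both sauce cups are where they began. The tumbler wasn't in that crop. The arm never came near it, but I didn't check it at the end.
- **What disagreed:**
  - The lid slid at 6–7 N on the wrist sensor instead of the stated 9 N.
  - It first touched about 2 mm lower than the lowest height I expected for a loose lid.
  - The last force reading also had about 6 N sideways, which I took to be friction at the fingertips.

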